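# Fill the painter's kit tray, each piece in the well of its own colour

### The arm

A 6-joint arm with a two-finger parallel gripper is mounted at the origin on a cart in front of the work surface, level with it; the furniture and walls round the work are solid. World frame = base frame: x ahead of the robot, y to its left, z up, the work surface at z = 0. Lengths are in m, angles in rad, forces in N, time in s.
With the tool pointing down it reaches from about 0.3 to 1 m from the base axis. Payload 5.1 kg.
Tool frame: the origin (TCP) lies at the very end of the fingers, on their centre line; the grasp point (between the pads) lies 19 mm behind it; z points along the fingers, y is the direction in which the jaws open and shut (so a half turn about z gives the same grasp; the last joint's range is limited). The gripper opens to 95 mm and grips with 3 to 60 N. Pads are 20 mm wide; open, the fingers measure 119 mm over their backs; the gripper's body (75 mm by 180 mm) begins 59 mm behind the grasp point.
Start: joints at [1.159, 0.124, 1.65, -0, 1.367, -0.083], TCP at [0.21, 0.615, 0.215] pointing down, gripper open.
Joint ranges: [-2.61, 2.61], [-1.02, 2.33], [0.03, 2.71], [-1.35, 4.49], [0.32, 2.68], [-2.91, 2.91]. Speed limits (rad/s): [2.57, 2.57, 3.14, 3.14, 3.14, 3.14].

### API

Orientations are given as a unit quaternion [x, y, z, w].
In Python, from workcell import readout, optics, order gives the robot as it stands.
- The arm moves only by the tool send_rows, never from a script. Its arguments are lists of equal length, an entry for each row: "dp": the shift along the tool's x, y, z in mm, a list of three; "dr": the turn, a rotation vector about the tool's x, y, z in degrees, a list of three. A call has exactly 8 rows; each row is the pose to reach, as a shift and turn from the pose commanded when the call began, along the tool's axes at that moment; what a row does not reach only later rows make up. A row lasts 1/8 s, in which the tool goes at most 62.5 mm and 10.7 degrees, less where a joint would pass 70% of its speed; a pose out of reach is approached as far as the arm can. A call with a gripper value outside its range is refused whole. "jaw" is the closure, from -1 (fully open) to 1 (shut), so that 0 is half open, set as the call begins (left out, the last holds). The fingers move at their own pace and stop on an object; "squeeze" is the grip in N (left out, the last holds). Time passes only in rows, so rows that repeat a pose let the fingers close, or fill a call up. It gives the time, the measured TCP pose, the force and the opening at its end, in the units of the state.
- readout.observe(): the state, without advancing time (a new reading comes with each control period).
- optics.get_image(name): name is "side" or "top" or "wrist"; returns the picture (384x512x3 uint8, red, green, blue); there is no depth.
- optics.camera_info(name): a dict with "camera_matrix" (3x3 intrinsics, pixels), "k1" (the pictures are not rectified: a ray, as slopes to the right and down, at radius r is drawn at 1 + k1 r^2 times it, then the intrinsics apply), "world_from_camera" (4x4, takes a point from camera to world coordinates); the wrist camera has in their place "tool_from_camera" (4x4, takes a point from camera to tool coordinates, whose origin is the TCP and whose axes are the flange's). Camera axes: x right, y down, z forward; pixel columns grow to the right and rows downward; lengths in m; the calibration is good to about 2 mm. A picture is of the moment at which its call begins: read the wrist's pose just before it. camera_info takes no time and is no camera call.
- order.job_done(): hands the job in, once; it reports no verdict.
The state is a dict: "time": time; "qpos": joint angles; "dq": joint speeds; "joint_efforts": joint torques, N m; "tcp_pos": TCP position; "eef_rot": TCP orientation; "ft_force": force on the tool from outside, world axes, zero at the start; "ft_torque": the same for the moment, N m; "opening": finger opening in m.
Only numpy, scipy, OpenCV 4.12 (cv2) and the standard library are available. Lean on these libraries where they do the work, as an engineer would, in place of code of your own. Each camera call takes 0.05 s, during which the arm holds its last target.

### The job

Gather the painting kit from around the desk into the wooden tray on feet, each piece standing upright in the round well of its own colour: the gold-lidded jar in the yellow well, the red cup in the red well, the blue bottle (white cap) in the blue well and the green spray can in the green well. Set each one down without dropping it, flat on the floor of its well. The amber bottle and the jar with the black lid do not belong to the kit: leave them standing where they are.

Things in the scene. Friction and masses are not known exactly. Their poses are not given: they have to be found in the camera images.
- gold_jar_centre (a point): small jar with a gold lid, pale inside, 42 mm wide, 46 mm high, about 80 g, to be moved. This point is on its axis, half-way up; its own z is up. Stands upright on the desk or on the 3 mm thick green mat.
- red_cup_centre (a point): small dark red open cup, empty, 52 mm wide, 36 mm high, sides nearly straight, about 50 g, to be moved. This point is on its axis, half-way up; its own z is up. Stands upright on the desk or on the 3 mm thick green mat.
- blue_bottle_centre (a point): blue bottle with a white cap, 52 mm wide, 133 mm high, body straight-sided up to about 90 mm, cap 26 mm wide, about 220 g, to be moved. This point is on its axis, half-way up; its own z is up. Stands upright on the desk or on the 3 mm thick green mat.
- green_can_centre (a point): green spray can with a white cap and label, 52 mm wide, 170 mm high, straight-sided up to about 130 mm, cap 38 mm wide, about 300 g, to be moved. This point is on its axis, half-way up; its own z is up. Stands upright on the desk or on the 3 mm thick green mat.
- well_yellow_floor (a point): floor centre of the round yellow well (70 mm wide, 8 mm deep, in a pale wooden 75 mm square insert); z up. The four inserts, in changing order, sit two by two, centres 76 mm apart, in a fixed dark wooden tray, 160 mm square, on four thin feet on the desk; the insert's x and y are parallel to the tray's sides.
- well_red_floor (a point): floor centre of the round red well (70 mm wide, 8 mm deep, in a pale wooden 75 mm square insert); z up. The wells' rims are 56 mm, the tray's outer rim 58 mm above the desk; between the wells all is flat. Boxes lie under the tray.
- well_blue_floor (a point): floor centre of the round blue well (70 mm wide, 8 mm deep, in a pale wooden 75 mm square insert); z up. All else on the desk is fixed: low boxes and pots, none nearer than about 50 mm to a kit piece's axis; on its right edge, from x = 0.52, y < -0.33, stands a chest of drawers 0.59 m high.
- well_green_floor (a point): floor centre of the round green well (70 mm wide, 8 mm deep, in a pale wooden 75 mm square insert); z up. 
- black_lid_jar_centre (a point): look-alike, stays: glass jar with a black lid and a white label, 52 mm wide, 58 mm high, loose. This point is on its axis, half-way up; its own z is up. Stands upright on the desk or on the 3 mm thick green mat.
- amber_bottle_centre (a point): look-alike, stays: amber bottle with a black cap, 42 mm wide, 102 mm high, loose. This point is on its axis, half-way up; its own z is up. Stands upright on the table right of the desk, 6 mm above the desk top.
Things that resemble listed ones, but are neither listed nor needed, are in the scene too. What is meant by the part that bears gold_jar_centre is not turquoise, and is the larger of those in its own colour.

How it is judged:
By the outcome, as a careful person would: the job done as asked, in the order asked, and still so for the second after the job is handed in, with the robot touching nothing.
It also fails if it takes over 104 s, if anything falls off the work surface, if the arm or the gripper's body presses on something with over 40 N, if the wrist force passes 120 N, or if a joint passes its speed limit or range.

## Working session

There is one attempt and no reset: what is moved stays moved. The work goes in short steps, Python scripts to look and compute and a tool call to move; the robot and the scene stay as the last step left them, time stands still between calls to the robot, and variables do not carry over. Pictures are saved under pics/ and viewed, and the job is handed in when it is done.

Besides the shell and the picture viewer there is one more tool, called as name(argument=value, ...), one argument or row to a line, values as JSON. send_rows: Moves the arm, as the interface text tells. Its arguments: {"type":"object","properties":{"dp":{"type":"array"},"dr":{"type":"array"},"jaw":{"type":"number"},"squeeze":{"type":"number"}},"required":["dp","dr"]}

```bash
mkdir -p pics; ls
cat > h.py <<'E'
import numpy as np,cv2,json
from workcell import readout,optics,order
from scipy.spatial.transform import Rotation as R
E
python3 - <<'E'
from h import *
s=readout.observe()
for k,v in s.items(): print(k,np.round(v,4))
for n in ("side","top","wrist"):
    s=readout.observe()
    im=optics.get_image(n); cv2.imwrite(f"pics/{n}0.png",im[:,:,::-1])
    ci=optics.camera_info(n); print(n,{k:np.round(v,4).tolist() for k,v in ci.items()})
E
```

```text
pics
time 0.0
qpos [ 1.1594  0.1245  1.6516 -0.      1.3675 -0.0826]
dq [-0.0001  0.0007 -0.0023  0.0012  0.0001 -0.0009]
joint_efforts [ 6.00000e-04 -4.17606e+01 -3.59933e+01  7.73000e-02  4.94000e-02
 -1.00000e-04]
tcp_pos [0.2097 0.6146 0.2134]
eef_rot [ 1.637e-01  9.865e-01 -1.000e-03 -2.000e-04]
ft_force [0.037  0.4587 0.3487]
ft_torque [-0.0062 -0.0204  0.066 ]
opening 0.0953
side {'camera_matrix': [[437.7676, 0.0, 257.286], [0.0, 437.7676, 193.3372], [0.0, 0.0, 1.0]], 'k1': 0.0327, 'world_from_camera': [[0.9327, -0.1511, 0.3275, 0.1352], [-0.3607, -0.4015, 0.8419, -1.0946], [0.0043, -0.9033, -0.429, 0.6546], [0.0, 0.0, 0.0, 1.0]]}
top {'camera_matrix': [[440.0101, 0.0, 255.7947], [0.0, 440.0101, 195.0439], [0.0, 0.0, 1.0]], 'k1': -0.0949, 'world_from_camera': [[-0.0055, -0.9881, 0.154, 0.3659], [-0.9999, 0.0039, -0.0105, -0.0014], [0.0097, -0.154, -0.988, 1.5895], [0.0, 0.0, 0.0, 1.0]]}
wrist {'camera_matrix': [[307.9556, 0.0, 254.2298], [0.0, 307.9556, 192.0841], [0.0, 0.0, 1.0]], 'k1': -0.0664, 'tool_from_camera': [[-0.0008, -0.959, -0.2834, 0.0815], [1.0, -0.0009, 0.0003, 0.0011], [-0.0005, -0.2834, 0.959, -0.1699], [0.0, 0.0, 0.0, 1.0]]}
```

Run:
```python
import cv2
for n in("side","top","wrist"):
    im=cv2.imread(f"pics/{n}0.png"); cv2.imwrite(f"pics/{n}0b.png",cv2.resize(im,(800,600),interpolation=cv2.INTER_CUBIC))
```

```text
(no output)
```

View pics/side0b.png

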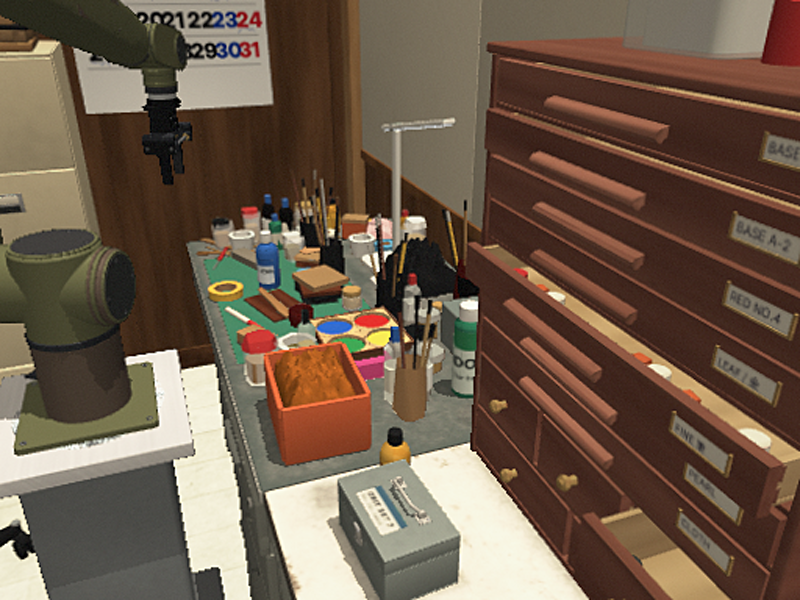

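View pics/top0b.png

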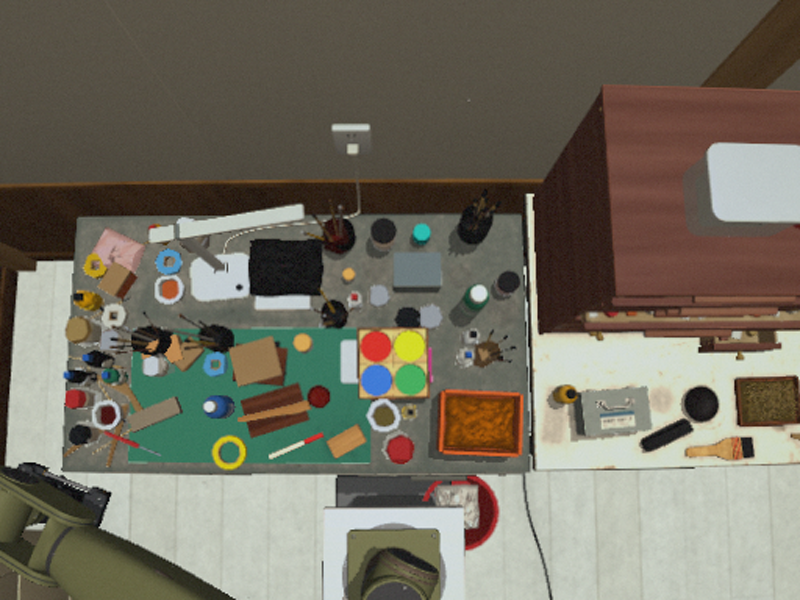

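View pics/wrist0b.png

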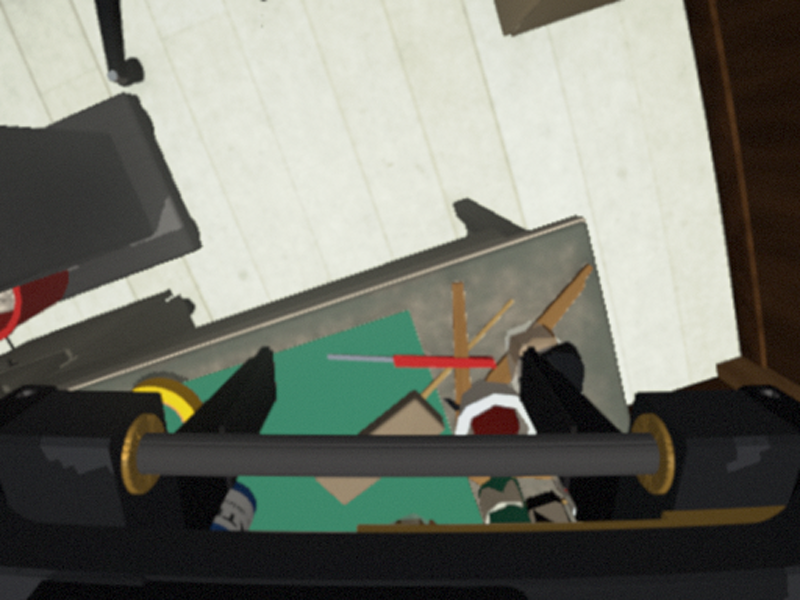

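Run:
```python
import cv2
im=cv2.imread("pics/top0.png")
cv2.imwrite("pics/c1.png",cv2.resize(im[200:300,100:250],(800,533),interpolation=cv2.INTER_CUBIC))
cv2.imwrite("pics/c2.png",cv2.resize(im[135:260,190:345],(744,600),interpolation=cv2.INTER_CUBIC))
im=cv2.imread("pics/side0.png")
cv2.imwrite("pics/c3.png",cv2.resize(im[120:270,120:320],(800,600),interpolation=cv2.INTER_CUBIC))
```

```text
(no output)
```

View pics/c1.png

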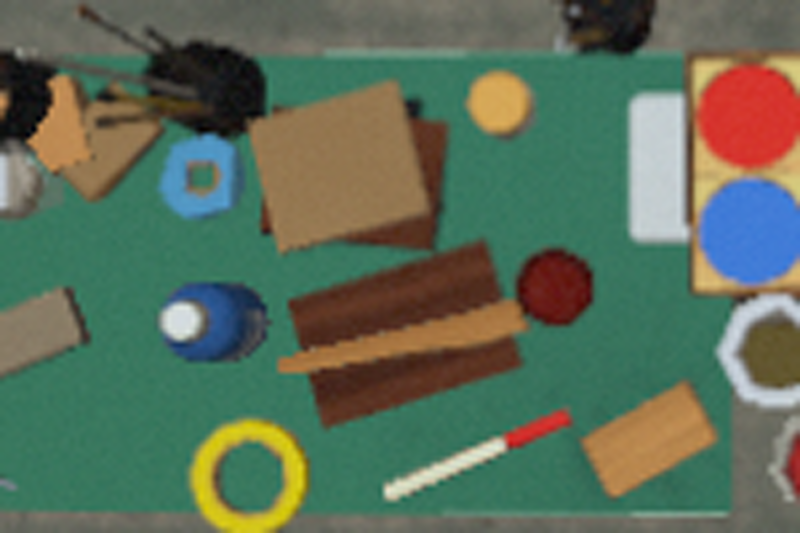

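View pics/c2.png

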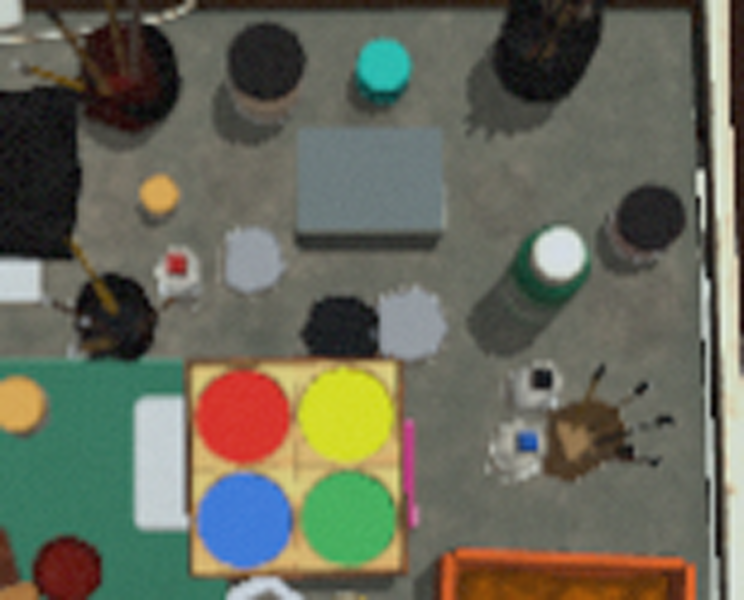

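View pics/c3.png

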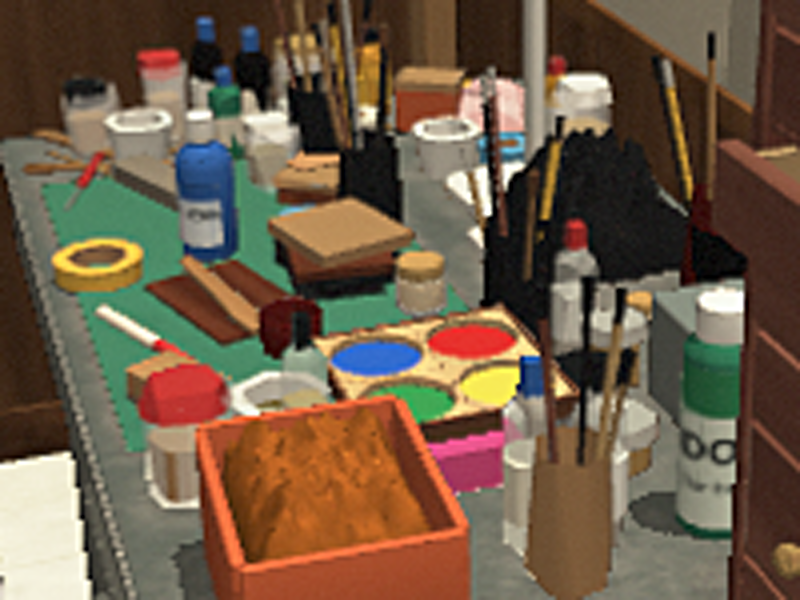

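```bash
cat >> h.py <<'E'
def ray(n,uv,tcp=None,q=None):
    ci=optics.camera_info(n); K=np.array(ci["camera_matrix"]); k=ci["k1"]
    uv=np.atleast_2d(np.asarray(uv,float))
    p=cv2.undistortPoints(uv[:,None,:],K,np.array([k,0,0,0,0.]))[:,0]
    d=np.c_[p,np.ones(len(p))]
    if n=="wrist":
        T=np.array(ci["tool_from_camera"]); M=np.eye(4); M[:3,:3]=R.from_quat(q).as_matrix(); M[:3,3]=tcp; T=M@T
    else: T=np.array(ci["world_from_camera"])
    return T[:3,3],d@T[:3,:3].T
def onz(n,uv,z,**k):
    o,d=ray(n,uv,**k); return o+d*((z-o[2])/d[:,2])[:,None]
def proj(n,P):
    ci=optics.camera_info(n); K=np.array(ci["camera_matrix"]); T=np.linalg.inv(np.array(ci["world_from_camera"]))
    rv=cv2.Rodrigues(T[:3,:3])[0]
    return cv2.projectPoints(np.atleast_2d(P).astype(float),rv,T[:3,3],K,np.array([ci["k1"],0,0,0,0.]))[0][:,0]
def blob(im,lo,hi,box):
    x0,y0,x1,y1=box; h=cv2.cvtColor(im[y0:y1,x0:x1],cv2.COLOR_RGB2HSV)
    m=cv2.inRange(h,np.array(lo),np.array(hi)); n,l,s,c=cv2.connectedComponentsWithStats(m)
    i=1+np.argmax(s[1:,4]); cs=cv2.findContours((l==i).astype(np.uint8),cv2.RETR_EXTERNAL,cv2.CHAIN_APPROX_NONE)[0][0]
    return c[i]+[x0,y0],s[i]+np.array([x0,y0,0,0,0]),cs[:,0]+[x0,y0]
E
python3 - <<'E'
from h import *
im=cv2.imread("pics/top0.png")[:,:,::-1].copy()
def show(nm,lo,hi,box,z):
    c,s,_=blob(im,lo,hi,box); P=onz("top",[c],z)[0]; a=onz("top",[[s[0]-.5,c[1]],[s[0]+s[2]-.5,c[1]],[c[0],s[1]-.5],[c[0],s[1]+s[3]-.5]],z)
    print(nm,c.round(1),s,P.round(4),"w",np.round([np.linalg.norm(a[0]-a[1]),np.linalg.norm(a[2]-a[3])],4))
show("gold",(10,80,120),(28,255,255),(183,208,206,230),.049)
show("gold small",(10,80,120),(28,255,255),(213,165,233,185),.03)
show("cup",(0,120,40),(10,255,180),(194,244,216,266),.039)
show("cup2",(170,120,40),(180,255,180),(194,244,216,266),.039)
show("bluecap",(0,0,150),(180,70,255),(126,250,150,270),.136)
show("bluebody",(100,100,40),(125,255,255),(126,245,155,272),.09)
show("greencap",(0,0,150),(180,70,255),(296,178,316,198),.170)
show("greenbody",(60,80,20),(95,255,255),(290,178,316,205),.13)
for n,lo,hi in (("red",(0,150,180),(8,255,255)),("yel",(25,150,150),(34,255,255)),("blu",(100,120,120),(120,255,255)),("grn",(50,100,100),(80,255,255))):
    show(n,lo,hi,(228,208,278,258),.050)
# tray corners & obstacles (top-pixel approximate, at height guess)
for nm,px,z in (("chest edge left",(350,210),.0),("brownpot",(312,226),.1),("blackpot r",(303,142),.1),("blackpot mid",(213,202),.1),("jarblack r",(325,182),.058),("jar black2",(245,150),.05),("blackclump",(261,203),.05),("octagon",(246,266),.03),("orange box TL",(282,250),.06),("greybox",(267,173),.05),("bluecap",(299,226),.07),("tilestack",(163,231),.04),("pot l",(138,217),.1),("lamp",(153,178),.1),("tape",(147,289),.02)):
    print(nm,onz("top",[px],z)[0].round(3))
E
```

```text
gold [193.2 218.7] [188 213  12  12 111] [0.5227 0.2027 0.049 ] w [0.0423 0.0424]
gold small [222.7 174.9] [219 171   9   9  57] [0.6831 0.1014 0.03  ] w [0.0325 0.0332]
cup [203.6 253.5] [197 247  14  14 145] [0.4011 0.1661 0.039 ] w [0.0491 0.0488]
cup2 [204.  254.5] [204 254   1   2   2] [0.3977 0.1646 0.039 ] w [0.0035 0.007 ]
bluecap [133.3 259.9] [130 257   8   7  43] [0.3782 0.3874 0.136 ] w [0.0266 0.0229]
bluebody [140.3 259.5] [131 253  19  15 148] [0.38   0.3757 0.09  ] w [0.0652 0.0506]
greencap [306.2 187.1] [301 182  11  11  95] [ 0.6129 -0.1819  0.17  ] w [0.0362 0.0367]
greenbody [302.5 192.7] [296 184  17  15  72] [ 0.6009 -0.1741  0.13  ] w [0.0574 0.0512]
red [240.2 221.5] [231 212  20  20 296] [0.512  0.0377 0.05  ] w [0.0702 0.0704]
yel [261.6 221. ] [252 211  20  20 309] [ 0.5136 -0.0377  0.05  ] w [0.0702 0.0705]
blu [240.7 242.9] [232 234  19  19 283] [0.4372 0.0357 0.05  ] w [0.0662 0.066 ]
grn [262.2 242.5] [253 233  19  20 294] [ 0.4382 -0.0392  0.05  ] w [0.0663 0.0696]
chest edge left [ 0.557 -0.363  0.   ]
brownpot [ 0.491 -0.208  0.1  ]
blackpot r [ 0.785 -0.184  0.1  ]
blackpot mid [0.575 0.129 0.1  ]
jarblack r [ 0.651 -0.264  0.058]
jar black2 [0.77 0.02 0.05]
blackclump [ 0.577 -0.036  0.05 ]
octagon [0.357 0.018 0.03 ]
orange box TL [ 0.411 -0.107  0.06 ]
greybox [ 0.685 -0.058  0.05 ]
bluecap [ 0.494 -0.167  0.07 ]
tilestack [0.48 0.31 0.04]
pot l [0.524 0.386 0.1  ]
lamp [0.659 0.338 0.1  ]
tape [0.277 0.367 0.02 ]
```

Run:
```python
from h import *
im=cv2.imread("pics/side0.png")
def tri(nm,a,b):
    o1,d1=ray("top",[a]);o2,d2=ray("side",[b]);d1=d1[0];d2=d2[0]
    t=np.linalg.lstsq(np.c_[d1,-d2],o2-o1,rcond=None)[0]; p,q=o1+d1*t[0],o2+d2*t[1]; print(nm,((p+q)/2).round(3),"gap",np.linalg.norm(p-q).round(4))
tri("bluecap",(133.3,259.9),(169.9,149)); tri("gold",(193.2,218.7),(225.2,184.5)); tri("greencap",(306.2,187.1),(301,194))
P=[[.5227,.2027,.049],[.5227,.2027,.003],[.4011,.1661,.039],[.4011,.1661,.003],[.3782,.3874,.136],[.3782,.3874,.003],[.6129,-.1819,.17],[.6129,-.1819,.0],
 [.5125,.0379,.048],[.5141,-.0381,.048],[.4365,.0363,.048],[.4381,-.0397,.048]]
for uv in proj("side",P): cv2.circle(im,tuple(int(round(t*4)) for t in uv),4,(255,0,255),-1,shift=2)
cv2.imwrite("pics/c4.png",cv2.resize(im[120:270,120:320],(800,600),interpolation=cv2.INTER_NEAREST))
for z in (0,.1,.15,.2,.25,.3): print(z,(proj("side",[[.575,.129,z],[.491,-.208,z],[.524,.386,z],[.64,.24,z]])-120).round(0).tolist())
print(onz("top",[[205.6,185]],.2), onz("top",[[180,189]],.1))
```

```text
bluecap [0.379 0.389 0.128] gap 0.0011
gold [0.523 0.203 0.046] gap 0.0005
greencap [ 0.613 -0.182  0.167] gap 0.0017
0 [[127.0, 83.0], [141.0, 143.0], [91.0, 57.0], [134.0, 68.0]]
0.1 [[127.0, 56.0], [141.0, 110.0], [90.0, 32.0], [134.0, 41.0]]
0.15 [[127.0, 41.0], [141.0, 92.0], [89.0, 19.0], [134.0, 28.0]]
0.2 [[127.0, 26.0], [141.0, 74.0], [89.0, 6.0], [134.0, 14.0]]
0.25 [[127.0, 11.0], [142.0, 55.0], [88.0, -8.0], [134.0, -1.0]]
0.3 [[127.0, -5.0], [142.0, 35.0], [88.0, -22.0], [134.0, -15.0]]
[[0.61568578 0.14472317 0.2       ]] [[0.6200782  0.24324703 0.1       ]]
```

View pics/c4.png

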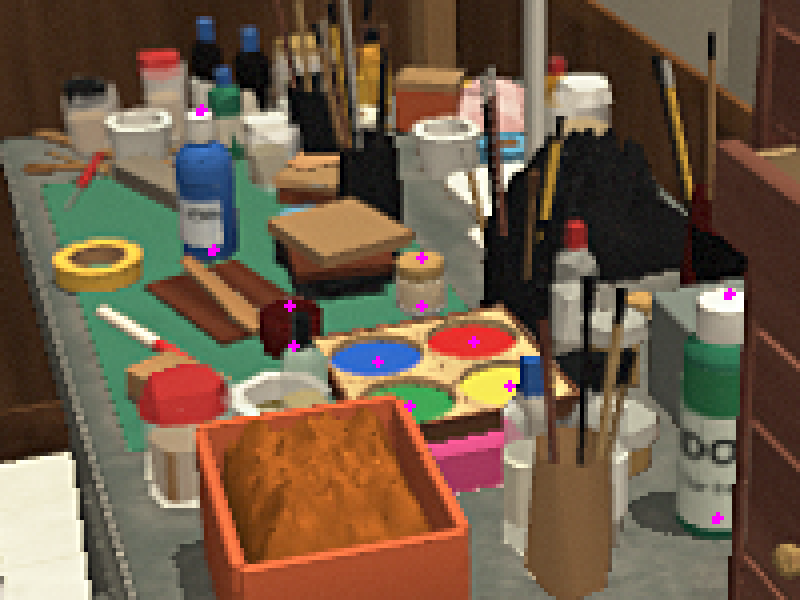

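```bash
cat >> h.py <<'E'
def plan(x,y,z,th):
    s=readout.observe(); p=np.array(s["tcp_pos"]); r=R.from_quat(s["eef_rot"]); M=r.as_matrix()
    t=np.degrees(np.arctan2(M[1,1],M[0,1])); dth=(th-t+180)%360-180
    dp=M.T@(np.array([x,y,z])-p)*1000
    print("t",round(s["time"],2),"tcp",p.round(4),"th",t.round(1),"tilt",np.degrees(np.arccos(-M[2,2])).round(2),"open",round(s["opening"],4),"F",np.round(s["ft_force"],2))
    print("dp",dp.round(1),"dr z",(-dth).round(1),"world d",((np.array([x,y,z])-p)*1000).round(1), "q",np.round(s["qpos"],2))
E
python3 -c "
from h import *
plan(.5227,.2027,.20,60)"
```

```text
t 0.15 tcp [0.2097 0.6147 0.2137] th 71.2 tilt 0.09 open 0.0952 F [ 0.73  0.77 -0.47]
dp [-429.3 -288.9   14.1] dr z 11.2 world d [ 313.  -412.   -13.7] q [ 1.16  0.12  1.65 -0.    1.37 -0.08]
```

send_rows(
  dp=[
    [-17, -12, -5],
    [-51, -35, -10],
    [-103, -69, -20],
    [-154, -104, -26],
    [-206, -139, -26],
    [-257, -173, -26],
    [-309, -208, -26],
    [-360, -243, -26],
  ],
  dr=[
    [0, 0, 0],
    [0, 0, 2],
    [0, 0, 4],
    [0, 0, 6],
    [0, 0, 8],
    [0, 0, 10],
    [0, 0, 11],
    [0, 0, 11],
  ],
  jaw=0.2,
)

```text
time: 1.15
tcp_pos: [0.4731, 0.266, 0.2412]
eef_rot: [0.258, 0.966, 0.0, 0.001]
ft_force: [0.7, 0.4, -1.1]
opening: 0.0381
```

```bash
python3 -c "
from h import *
plan(.5227,.2027,.12,60)"
```

```text
t 1.15 tcp [0.4731 0.266  0.2412] th 60.1 tilt 0.06 open 0.0381 F [ 0.68  0.39 -1.11]
dp [-74.5 -30.3 121.3] dr z 0.1 world d [  49.6  -63.3 -121.2] q [ 0.41 -0.13  1.86 -0.    1.41 -0.64]
```

send_rows(
  dp=[
    [-30, -12, 10],
    [-60, -24, 25],
    [-75, -30, 50],
    [-75, -30, 80],
    [-75, -30, 100],
    [-75, -30, 111],
    [-75, -30, 111],
    [-75, -30, 111],
  ],
  dr=[
    [0, 0, 0],
    [0, 0, 0],
    [0, 0, 0],
    [0, 0, 0],
    [0, 0, 0],
    [0, 0, 0],
    [0, 0, 0],
    [0, 0, 0],
  ],
  jaw=-0.5,
)

```text
time: 2.15
tcp_pos: [0.523, 0.206, 0.1309]
eef_rot: [0.257, 0.966, 0.001, 0.001]
ft_force: [0.3, -0.9, -0.1]
opening: 0.0715
```

Run:
```python
from h import *
plan(.5227,.2027,.015,60)
im=optics.get_image("wrist"); cv2.imwrite("pics/w1.png",cv2.resize(im[:,:,::-1],(800,600)))
```

```text
t 2.15 tcp [0.523  0.206  0.1309] th 60.2 tilt 0.12 open 0.0715 F [ 0.25 -0.95 -0.07]
dp [ -1.2  -3.1 115.9] dr z 0.2 world d [  -0.3   -3.3 -115.9] q [ 0.28 -0.    1.93 -0.    1.21 -0.77]
```

View pics/w1.png

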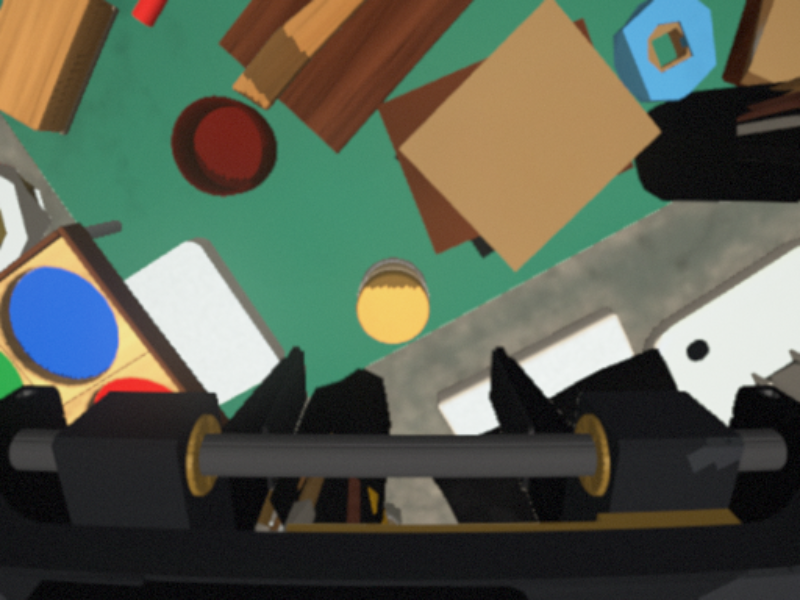

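Run:
```python
from h import *
s=readout.observe(); k=dict(tcp=s["tcp_pos"],q=s["eef_rot"])
print(onz("wrist",[[393/1.5625,310/1.5625]],.049,**k),onz("wrist",[[224/1.5625,146/1.5625]],.037,**k))
```

```text
[[0.52116251 0.20563153 0.049     ]] [[0.40095328 0.17158054 0.037     ]]
```

send_rows(
  dp=[
    [-1, -1, 15],
    [-1, -2, 40],
    [-1, -2, 65],
    [-1, -2, 85],
    [-1, -2, 100],
    [-1, -2, 110],
    [-1, -2, 116],
    [-1, -2, 116],
  ],
  dr=[
    [0, 0, 0],
    [0, 0, 0],
    [0, 0, 0],
    [0, 0, 0],
    [0, 0, 0],
    [0, 0, 0],
    [0, 0, 0],
    [0, 0, 0],
  ],
  jaw=-0.5,
)

```text
time: 3.2
tcp_pos: [0.5222, 0.2034, 0.0136]
eef_rot: [0.257, 0.966, -0.0, -0.0]
ft_force: [-0.4, -0.5, -0.6]
opening: 0.0712
```

send_rows(
  dp=[
    [0, 0, 0],
    [0, 0, 0],
    [0, 0, 0],
    [0, 0, 0],
    [0, 0, 0],
    [0, 0, 0],
    [0, 0, 0],
    [0, 0, 0],
  ],
  dr=[
    [0, 0, 0],
    [0, 0, 0],
    [0, 0, 0],
    [0, 0, 0],
    [0, 0, 0],
    [0, 0, 0],
    [0, 0, 0],
    [0, 0, 0],
  ],
  jaw=0.5,
  squeeze=15,
)

```text
time: 4.2
tcp_pos: [0.5223, 0.2034, 0.0139]
eef_rot: [0.257, 0.966, 0.0, 0.0]
ft_force: [-1.0, 0.5, 3.4]
opening: 0.0412
```

Run:
```python
from h import *
plan(.5227,.2027,.13,60)
```

```text
t 4.2 tcp [0.5223 0.2034 0.0139] th 60.2 tilt 0.02 open 0.0412 F [-0.99  0.5   3.36]
dp [  -0.7   -0.4 -116.1] dr z 0.2 world d [  0.4  -0.7 116.1] q [ 0.28  0.14  2.   -0.    1.   -0.77]
```

send_rows(
  dp=[
    [0, 0, -10],
    [0, 0, -40],
    [0, 0, -90],
    [0, 0, -140],
    [0, 0, -166],
    [2, -30, -166],
    [5, -75, -166],
    [8, -120, -166],
  ],
  dr=[
    [0, 0, 0],
    [0, 0, 0],
    [0, 0, 0],
    [0, 0, 0],
    [0, 0, 0],
    [0, 0, 4],
    [0, 0, 9],
    [0, 0, 15],
  ],
)

```text
time: 5.2
tcp_pos: [0.4545, 0.1024, 0.1797]
eef_rot: [0.383, 0.924, -0.0, 0.0]
ft_force: [0.8, -0.8, -0.7]
opening: 0.0411
```

Run:
```python
from h import *
plan(.5141,-.0381,.12,45)
```

```text
t 5.2 tcp [0.4545 0.1024 0.1797] th 45.0 tilt 0.01 open 0.0411 F [ 0.75 -0.81 -0.66]
dp [-141.4  -57.3   59.8] dr z 0.0 world d [  59.6 -140.5  -59.7] q [ 0.11 -0.27  2.09 -0.    1.33 -0.68]
```

send_rows(
  dp=[
    [-20, -10, 0],
    [-55, -27, 0],
    [-95, -42, 0],
    [-130, -54, 20],
    [-141, -57, 45],
    [-141, -57, 60],
    [-141, -57, 60],
    [-141, -57, 60],
  ],
  dr=[
    [0, 0, 0],
    [0, 0, 0],
    [0, 0, 0],
    [0, 0, 0],
    [0, 0, 0],
    [0, 0, 0],
    [0, 0, 0],
    [0, 0, 0],
  ],
)

```text
time: 6.2
tcp_pos: [0.5156, -0.036, 0.1206]
eef_rot: [0.381, 0.925, 0.0, 0.001]
ft_force: [0.8, -0.1, -0.9]
opening: 0.041
```

Run:
```python
from h import *
plan(.5141,-.0381,.059,45)
for n in ("wrist","top"):
    im=optics.get_image(n); 
    if n=="top": im=im[180:280,200:333]
    cv2.imwrite(f"pics/p1{n}.png",cv2.resize(im[:,:,::-1],(800,600)))
```

```text
t 6.2 tcp [ 0.5156 -0.036   0.1206] th 45.2 tilt 0.07 open 0.041 F [ 0.81 -0.12 -0.91]
dp [-0.3 -2.6 61.6] dr z 0.2 world d [ -1.5  -2.1 -61.6] q [-0.17 -0.09  2.03  0.    1.2  -0.96]
```

View pics/p1wrist.png

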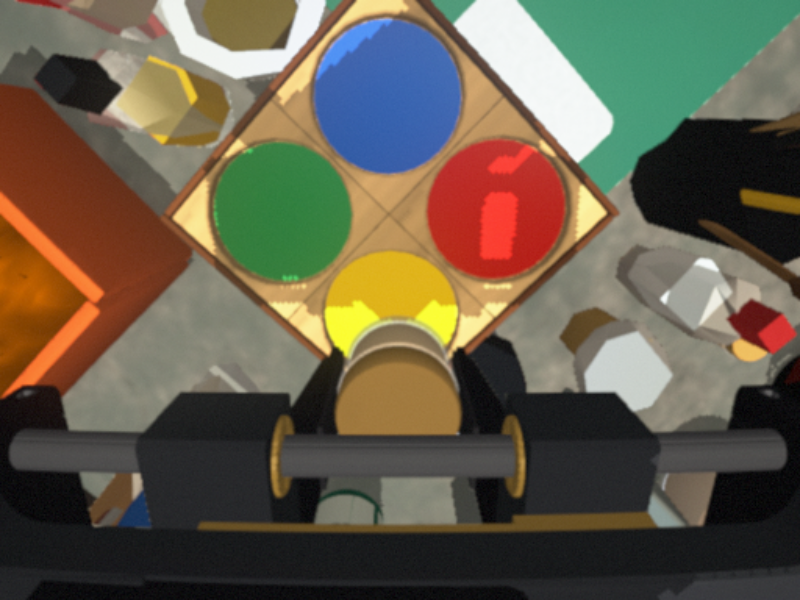

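Run:
```python
from h import *
s=readout.observe(); k=dict(tcp=s["tcp_pos"],q=s["eef_rot"])
print(onz("wrist",np.array([[389,96],[497,208],[283,210],[390,212]])/1.5625,.048,**k).round(4))
```

```text
[[ 0.4352  0.0395  0.048 ]
 [ 0.5103  0.0406  0.048 ]
 [ 0.4354 -0.036   0.048 ]
 [ 0.4741  0.0012  0.048 ]]
```

send_rows(
  dp=[
    [1, -2, 10],
    [1, -2, 25],
    [1, -2, 40],
    [1, -2, 50],
    [1, -2, 55],
    [1, -2, 57],
    [1, -2, 59],
    [1, -2, 60],
  ],
  dr=[
    [0, 0, 0],
    [0, 0, 0],
    [0, 0, 0],
    [0, 0, 0],
    [0, 0, 0],
    [0, 0, 0],
    [0, 0, 0],
    [0, 0, 0],
  ],
)

```text
time: 7.3
tcp_pos: [0.5135, -0.0374, 0.06]
eef_rot: [0.381, 0.924, 0.0, 0.0]
ft_force: [0.3, -0.9, -0.4]
opening: 0.041
```

Run:
```python
from h import *
plan(.513,-.037,.059,45)
```

```text
t 7.3 tcp [ 0.5135 -0.0374  0.06  ] th 45.2 tilt 0.04 open 0.041 F [ 0.3  -0.85 -0.4 ]
dp [ 0.6 -0.1  1. ] dr z 0.2 world d [-0.5  0.4 -1. ] q [-0.18 -0.02  2.08 -0.    1.09 -0.97]
```

Force still shows no contact; creep down.

send_rows(
  dp=[
    [0, 0, 0.5],
    [0, 0, 1],
    [0, 0, 1],
    [0, 0, 1],
    [0, 0, 1],
    [0, 0, 1],
    [0, 0, 1],
    [0, 0, 1],
  ],
  dr=[
    [0, 0, 0],
    [0, 0, 0],
    [0, 0, 0],
    [0, 0, 0],
    [0, 0, 0],
    [0, 0, 0],
    [0, 0, 0],
    [0, 0, 0],
  ],
)

```text
time: 8.3
tcp_pos: [0.5134, -0.0374, 0.059]
eef_rot: [0.381, 0.924, 0.0, 0.0]
ft_force: [-1.2, 0.8, 4.9]
opening: 0.0412
```

send_rows(
  dp=[
    [0, 0, 0.5],
    [0, 0, 1],
    [0, 0, 1],
    [0, 0, 1],
    [0, 0, 1],
    [0, 0, 1],
    [0, 0, 1],
    [0, 0, 1],
  ],
  dr=[
    [0, 0, 0],
    [0, 0, 0],
    [0, 0, 0],
    [0, 0, 0],
    [0, 0, 0],
    [0, 0, 0],
    [0, 0, 0],
    [0, 0, 0],
  ],
)

```text
time: 9.3
tcp_pos: [0.5134, -0.0373, 0.059]
eef_rot: [0.381, 0.924, -0.0, -0.0]
ft_force: [-5.1, 1.3, 10.3]
opening: 0.0409
```

send_rows(
  dp=[
    [0, 0, -1],
    [0, 0, -1],
    [0, 0, -1],
    [0, 0, -1],
    [0, 0, -1],
    [0, 0, -10],
    [0, 0, -40],
    [0, 0, -80],
  ],
  dr=[
    [0, 0, 0],
    [0, 0, 0],
    [0, 0, 0],
    [0, 0, 0],
    [0, 0, 0],
    [0, 0, 0],
    [0, 0, 0],
    [0, 0, 0],
  ],
  jaw=-0.4,
)

```text
time: 10.3
tcp_pos: [0.5124, -0.0372, 0.1381]
eef_rot: [0.381, 0.924, -0.0, -0.001]
ft_force: [1.1, -0.4, -0.5]
opening: 0.0666
```

Run:
```python
from h import *
plan(.4011,.168,.20,20)
im=optics.get_image("wrist"); cv2.imwrite("pics/w2.png",cv2.resize(im[:,:,::-1],(800,600)))
```

```text
t 10.3 tcp [ 0.5124 -0.0372  0.1381] th 45.2 tilt 0.11 open 0.0666 F [ 1.15 -0.45 -0.54]
dp [223.7  66.9 -61.7] dr z 25.2 world d [-111.3  205.2   61.9] q [-0.18 -0.12  2.02 -0.    1.24 -0.97]
```

View pics/w2.png

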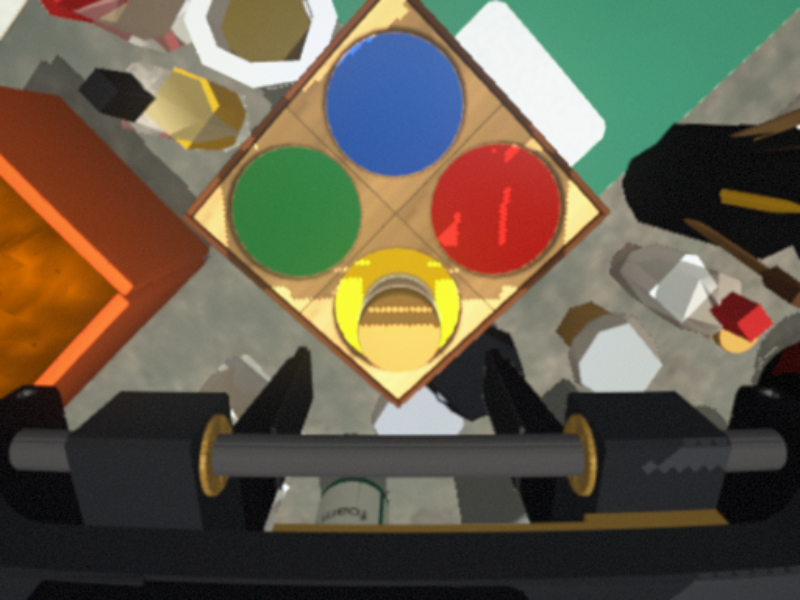

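send_rows(
  dp=[
    [15, 4, -30],
    [50, 15, -60],
    [95, 28, -62],
    [140, 42, -62],
    [185, 55, -62],
    [212, 63, -50],
    [224, 67, -30],
    [224, 67, -5],
  ],
  dr=[
    [0, 0, 2],
    [0, 0, 6],
    [0, 0, 11],
    [0, 0, 17],
    [0, 0, 22],
    [0, 0, 25],
    [0, 0, 25],
    [0, 0, 25],
  ],
  jaw=-0.55,
)

```text
time: 11.35
tcp_pos: [0.4017, 0.1686, 0.1421]
eef_rot: [0.571, 0.821, 0.0, 0.001]
ft_force: [0.8, -0.3, -0.7]
opening: 0.0734
```

Run:
```python
from h import *
plan(.4011,.168,.015,20)
im=optics.get_image("wrist"); cv2.imwrite("pics/w3.png",cv2.resize(im[:,:,::-1],(800,600)))
```

```text
t 11.35 tcp [0.4017 0.1686 0.1421] th 20.3 tilt 0.08 open 0.0734 F [ 0.75 -0.27 -0.71]
dp [ -0.3  -0.9 127.1] dr z 0.3 world d [  -0.6   -0.6 -127.1] q [ 0.27 -0.32  2.19 -0.    1.28 -0.08]
```

View pics/w3.png

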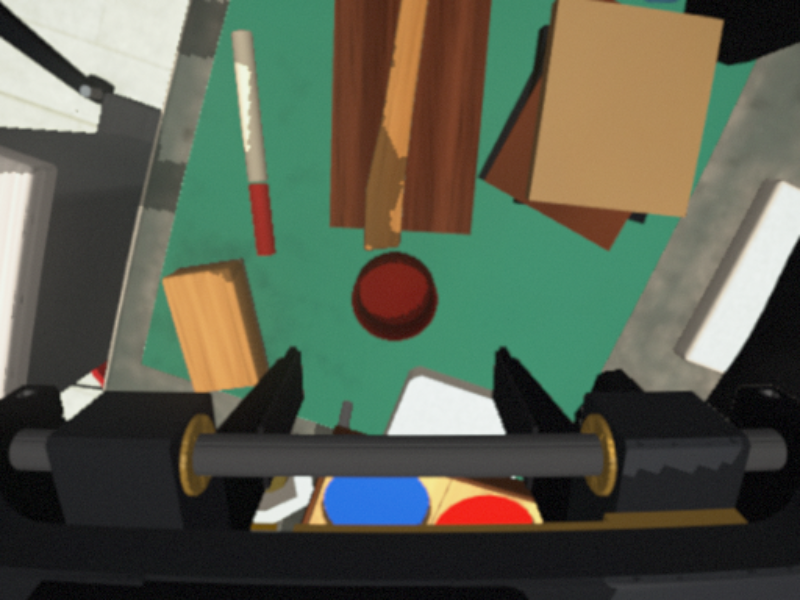

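Run:
```python
from h import *
s=readout.observe(); k=dict(tcp=s["tcp_pos"],q=s["eef_rot"])
print(onz("wrist",np.array([[395,296.5],[352,296],[438,296]])/1.5625,.039,**k).round(4), s["tcp_pos"])
```

```text
[[0.3956 0.1713 0.039 ]
 [0.372  0.1629 0.039 ]
 [0.4189 0.1802 0.039 ]] [0.39930138 0.167514   0.13777746]
```

send_rows(
  dp=[
    [2, 1, 15],
    [2, 1, 40],
    [2, 1, 70],
    [2, 1, 92],
    [2, 1, 107],
    [2, 1, 117],
    [2, 1, 123],
    [2, 1, 123],
  ],
  dr=[
    [0, 0, 0],
    [0, 0, 0],
    [0, 0, 0],
    [0, 0, 0],
    [0, 0, 0],
    [0, 0, 0],
    [0, 0, 0],
    [0, 0, 0],
  ],
)

```text
time: 12.4
tcp_pos: [0.402, 0.1704, 0.0197]
eef_rot: [0.572, 0.82, 0.0, 0.0]
ft_force: [-0.6, 0.2, -0.3]
opening: 0.0737
```

send_rows(
  dp=[
    [0, 0, 0],
    [0, 0, 0],
    [0, 0, 0],
    [0, 0, 0],
    [0, 0, 0],
    [0, 0, 0],
    [0, 0, 0],
    [0, 0, 0],
  ],
  dr=[
    [0, 0, 0],
    [0, 0, 0],
    [0, 0, 0],
    [0, 0, 0],
    [0, 0, 0],
    [0, 0, 0],
    [0, 0, 0],
    [0, 0, 0],
  ],
  jaw=0.3,
  squeeze=12,
)

```text
time: 13.4
tcp_pos: [0.402, 0.1704, 0.02]
eef_rot: [0.572, 0.82, 0.0, 0.0]
ft_force: [-0.9, -0.9, 5.6]
opening: 0.051
```

Run:
```python
from h import *
plan(.41,.12,.12,60)
```

```text
t 13.4 tcp [0.402  0.1704 0.02  ] th 20.2 tilt 0.01 open 0.051 F [-0.9  -0.92  5.58]
dp [ -50.1   -9.9 -100. ] dr z -39.8 world d [  8.  -50.4 100. ] q [ 0.28 -0.15  2.27  0.    1.02 -0.07]
```

send_rows(
  dp=[
    [0, 0, -10],
    [0, 0, -40],
    [0, 0, -75],
    [0, 0, -100],
    [0, 0, -110],
    [-15, -3, -110],
    [-35, -7, -110],
    [-50, -10, -110],
  ],
  dr=[
    [0, 0, 0],
    [0, 0, -5],
    [0, 0, -15],
    [0, 0, -25],
    [0, 0, -35],
    [0, 0, -45],
    [0, 0, -55],
    [0, 0, -65],
  ],
)

```text
time: 14.4
tcp_pos: [0.4097, 0.1194, 0.1298]
eef_rot: [0.039, 0.999, 0.0, 0.0]
ft_force: [-0.7, 0.3, -1.2]
opening: 0.0513
```

Run:
```python
from h import *
plan(.5115,.0393,.12,135)
```

```text
t 14.4 tcp [0.4097 0.1194 0.1298] th 85.5 tilt 0.03 open 0.0513 F [-0.7   0.27 -1.22]
dp [-107.8  -71.8    9.8] dr z -49.5 world d [101.8 -80.1  -9.8] q [ 0.16 -0.33  2.21 -0.    1.26 -1.33]
```

send_rows(
  dp=[
    [-5, -20, 0],
    [-15, -50, 0],
    [-35, -70, 0],
    [-60, -72, 0],
    [-85, -72, 0],
    [-103, -72, 0],
    [-108, -72, 5],
    [-108, -72, 10],
  ],
  dr=[
    [0, 0, -8],
    [0, 0, -18],
    [0, 0, -28],
    [0, 0, -38],
    [0, 0, -46],
    [0, 0, -49.5],
    [0, 0, -49.5],
    [0, 0, -49.5],
  ],
)

```text
time: 15.4
tcp_pos: [0.5108, 0.0392, 0.119]
eef_rot: [-0.38, 0.925, 0.0, -0.0]
ft_force: [0.5, 0.6, -1.5]
opening: 0.051
```

Run:
```python
from h import *
plan(.5115,.0393,.065,135)
im=optics.get_image("wrist"); cv2.imwrite("pics/w4.png",cv2.resize(im[:,:,::-1],(800,600)))
plan(.5115,.0393,.065,135)
```

```text
t 15.4 tcp [0.5108 0.0392 0.119 ] th 134.6 tilt 0.05 open 0.051 F [ 0.51  0.56 -1.5 ]
dp [-0.6 -0.5 54. ] dr z -0.4 world d [  0.7   0.1 -54. ] q [-0.03 -0.1   2.04  0.    1.2  -2.38]
t 15.45 tcp [0.5099 0.0392 0.1181] th 134.6 tilt 0.14 open 0.0513 F [-0.31  0.31 -1.35]
dp [-1.2 -1.1 53.1] dr z -0.4 world d [  1.6   0.1 -53.1] q [-0.03 -0.1   2.05  0.    1.2  -2.38]
```

View pics/w4.png

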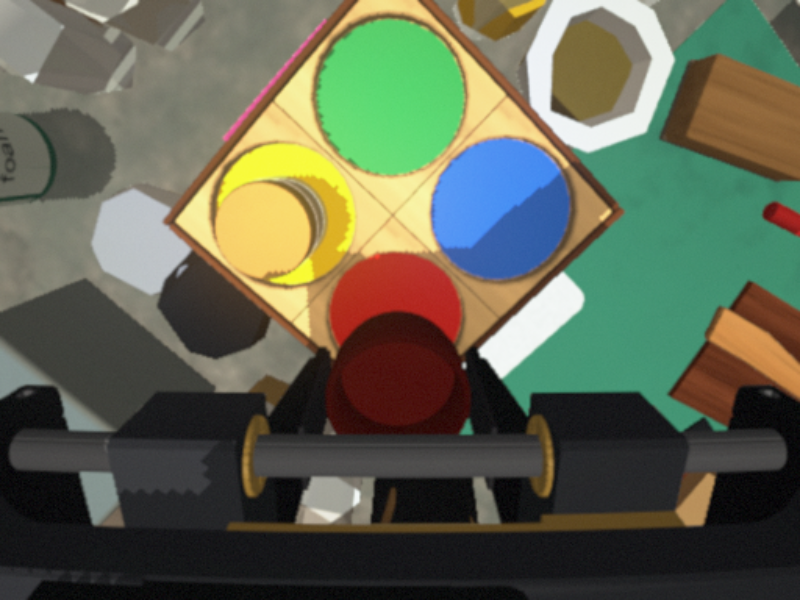

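send_rows(
  dp=[
    [-1, -1, 10],
    [-1, -1, 22],
    [-1, -1, 34],
    [-1, -1, 42],
    [-1, -1, 47],
    [-1, -1, 49],
    [-1, -1, 51],
    [-1, -1, 52],
  ],
  dr=[
    [0, 0, 0],
    [0, 0, 0],
    [0, 0, 0],
    [0, 0, 0],
    [0, 0, 0],
    [0, 0, 0],
    [0, 0, 0],
    [0, 0, 0],
  ],
)

```text
time: 16.45
tcp_pos: [0.5129, 0.0391, 0.0679]
eef_rot: [-0.38, 0.925, -0.0, 0.0]
ft_force: [0.4, 0.6, -0.2]
opening: 0.0512
```

send_rows(
  dp=[
    [0, 0, 0.5],
    [0, 0, 1],
    [0, 0, 1],
    [0, 0, 1],
    [0, 0, 1],
    [0, 0, 1],
    [0, 0, 1],
    [0, 0, 1],
  ],
  dr=[
    [0, 0, 0],
    [0, 0, 0],
    [0, 0, 0],
    [0, 0, 0],
    [0, 0, 0],
    [0, 0, 0],
    [0, 0, 0],
    [0, 0, 0],
  ],
)

```text
time: 17.45
tcp_pos: [0.5126, 0.0391, 0.0667]
eef_rot: [-0.38, 0.925, 0.0, 0.0]
ft_force: [0.1, -0.0, -1.5]
opening: 0.0513
```

send_rows(
  dp=[
    [0, 0, 0.5],
    [0, 0, 1],
    [0, 0, 1],
    [0, 0, 1.5],
    [0, 0, 1.5],
    [0, 0, 1.5],
    [0, 0, 1.5],
    [0, 0, 1.5],
  ],
  dr=[
    [0, 0, 0],
    [0, 0, 0],
    [0, 0, 0],
    [0, 0, 0],
    [0, 0, 0],
    [0, 0, 0],
    [0, 0, 0],
    [0, 0, 0],
  ],
)

```text
time: 18.45
tcp_pos: [0.5127, 0.0391, 0.0652]
eef_rot: [-0.38, 0.925, -0.0, 0.0]
ft_force: [0.1, 0.0, 0.1]
opening: 0.0513
```

send_rows(
  dp=[
    [0, 0, 0.5],
    [0, 0, 0.5],
    [0, 0, 0.5],
    [0, 0, 0.5],
    [0, 0, 0.5],
    [0, 0, 0.5],
    [0, 0, 0.5],
    [0, 0, 0.5],
  ],
  dr=[
    [0, 0, 0],
    [0, 0, 0],
    [0, 0, 0],
    [0, 0, 0],
    [0, 0, 0],
    [0, 0, 0],
    [0, 0, 0],
    [0, 0, 0],
  ],
)

```text
time: 19.45
tcp_pos: [0.5127, 0.0391, 0.0652]
eef_rot: [-0.38, 0.925, -0.0, -0.0]
ft_force: [-3.8, -0.4, 4.9]
opening: 0.051
```

send_rows(
  dp=[
    [0, 0, 0],
    [0, 0, 0],
    [0, 0, 0],
    [0, 0, 0],
    [0, 0, 0],
    [0, 0, -10],
    [0, 0, -40],
    [0, 0, -85],
  ],
  dr=[
    [0, 0, 0],
    [0, 0, 0],
    [0, 0, 0],
    [0, 0, 0],
    [0, 0, 0],
    [0, 0, 0],
    [0, 0, 0],
    [0, 0, 0],
  ],
  jaw=-0.45,
)

```text
time: 20.45
tcp_pos: [0.5116, 0.0392, 0.1497]
eef_rot: [-0.38, 0.925, 0.001, -0.001]
ft_force: [1.0, 0.8, -0.5]
opening: 0.069
```

Run:
```python
from h import *
plan(.379,.386,.20,90)
im=optics.get_image("wrist"); cv2.imwrite("pics/w5.png",cv2.resize(im[:,:,::-1],(800,600)))
```

```text
t 20.45 tcp [0.5116 0.0392 0.1497] th 134.7 tilt 0.17 open 0.069 F [ 1.03  0.8  -0.47]
dp [-149.4  340.   -49.9] dr z 44.7 world d [-132.6  346.8   50.3] q [-0.03 -0.13  2.02  0.    1.26 -2.38]
```

View pics/w5.png

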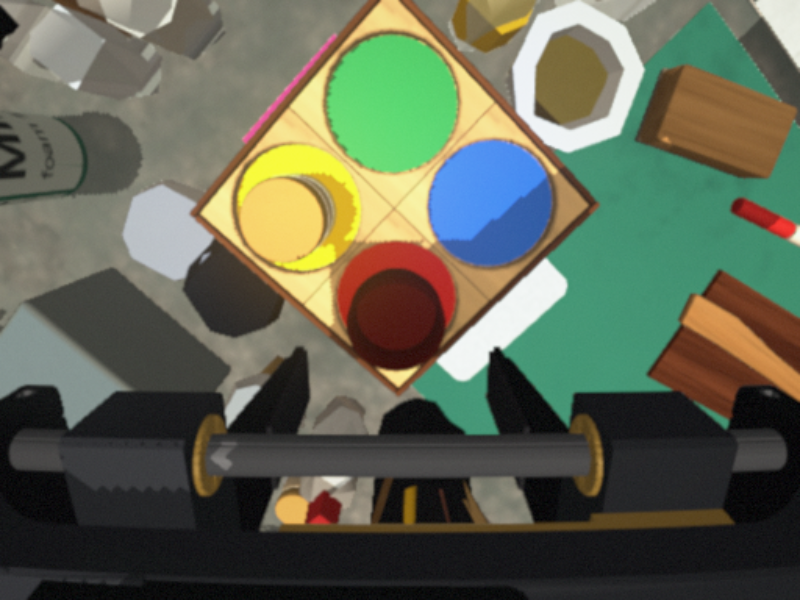

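send_rows(
  dp=[
    [21, 21, -25],
    [46, 60, -60],
    [36, 106, -70],
    [8, 156, -70],
    [-25, 200, -70],
    [-61, 242, -70],
    [-98, 283, -70],
    [-134, 324, -70],
  ],
  dr=[
    [0, 0, 0],
    [0, 0, 5],
    [0, 0, 10],
    [0, 0, 18],
    [0, 0, 26],
    [0, 0, 34],
    [0, 0, 40],
    [0, 0, 45],
  ],
  jaw=-0.6,
)

```text
time: 21.5
tcp_pos: [0.38, 0.3659, 0.2207]
eef_rot: [0.004, 1.0, 0.0, 0.001]
ft_force: [1.1, 0.5, 1.0]
opening: 0.076
```

send_rows(
  dp=[
    [0, 20, 0],
    [0, 20, 0],
    [0, 20, 0],
    [0, 20, 0],
    [0, 20, 0],
    [0, 20, 0],
    [0, 20, 0],
    [0, 20, 0],
  ],
  dr=[
    [0, 0, 0],
    [0, 0, 0],
    [0, 0, 0],
    [0, 0, 0],
    [0, 0, 0],
    [0, 0, 0],
    [0, 0, 0],
    [0, 0, 0],
  ],
)

```text
time: 22.5
tcp_pos: [0.3803, 0.3837, 0.2196]
eef_rot: [0.003, 1.0, -0.0, -0.0]
ft_force: [-0.4, 0.3, 0.3]
opening: 0.0762
```

Run:
```python
from h import *
plan(.379,.386,.07,90)
s=readout.observe(); k=dict(tcp=s["tcp_pos"],q=s["eef_rot"])
im=optics.get_image("wrist"); cv2.imwrite("pics/w6.png",cv2.resize(im[:,:,::-1],(800,600)))
import pickle; pickle.dump(k,open("k.pkl","wb"))
```

```text
t 22.5 tcp [0.3803 0.3837 0.2196] th 89.7 tilt 0.01 open 0.0762 F [-0.44  0.26  0.32]
dp [  1.3   2.3 149.6] dr z -0.3 world d [  -1.3    2.3 -149.6] q [ 0.69 -0.12  1.89 -0.    1.38 -0.87]
```

View pics/w6.png

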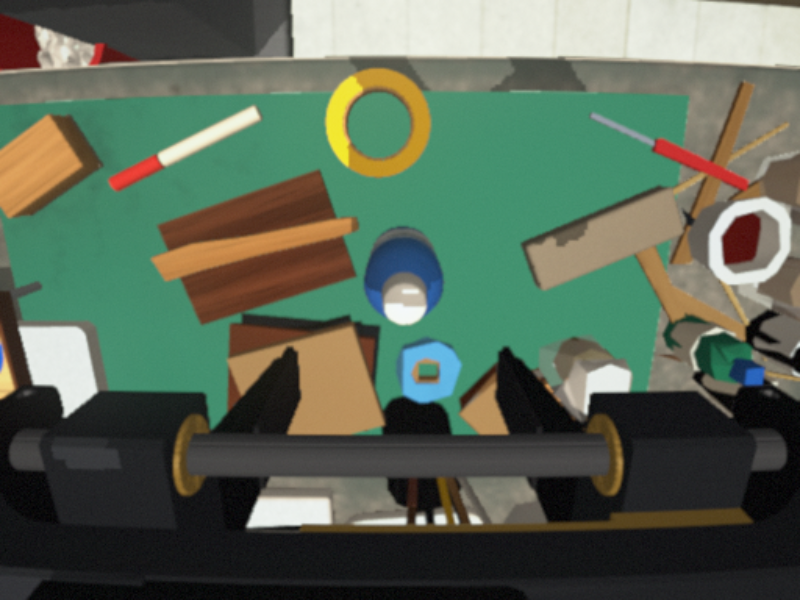

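Run:
```python
from h import *
import pickle; k=pickle.load(open("k.pkl","rb"))
print(onz("wrist",np.array([[405,306]])/1.5625,.136,**k).round(4),onz("wrist",np.array([[403,280],[365,280],[442,280]])/1.5625,.088,**k).round(4))
```

```text
[[0.3776 0.3896 0.136 ]] [[0.3748 0.3891 0.088 ]
 [0.3747 0.3645 0.088 ]
 [0.375  0.4142 0.088 ]]
```

send_rows(
  dp=[
    [2, 4, 20],
    [2, 4, 50],
    [2, 4, 85],
    [2, 4, 115],
    [2, 4, 135],
    [2, 4, 146],
    [2, 4, 152],
    [2, 4, 153],
  ],
  dr=[
    [0, 0, 0],
    [0, 0, 0],
    [0, 0, 0],
    [0, 0, 0],
    [0, 0, 0],
    [0, 0, 0],
    [0, 0, 0],
    [0, 0, 0],
  ],
)

```text
time: 23.55
tcp_pos: [0.3787, 0.3881, 0.0671]
eef_rot: [0.003, 1.0, 0.0, 0.0]
ft_force: [-0.4, 1.4, 0.5]
opening: 0.0758
```

send_rows(
  dp=[
    [0, 0, 0],
    [0, 0, 0],
    [0, 0, 0],
    [0, 0, 0],
    [0, 0, 0],
    [0, 0, 0],
    [0, 0, 0],
    [0, 0, 0],
  ],
  dr=[
    [0, 0, 0],
    [0, 0, 0],
    [0, 0, 0],
    [0, 0, 0],
    [0, 0, 0],
    [0, 0, 0],
    [0, 0, 0],
    [0, 0, 0],
  ],
  jaw=0.3,
  squeeze=25,
)

```text
time: 24.55
tcp_pos: [0.3787, 0.3879, 0.0672]
eef_rot: [0.003, 1.0, 0.0, 0.0]
ft_force: [-0.4, -1.2, 5.6]
opening: 0.0506
```

Run:
```python
from h import *
plan(.39,.15,.15,135)
```

```text
t 24.55 tcp [0.3787 0.3879 0.0672] th 89.7 tilt 0.03 open 0.0506 F [-0.36 -1.17  5.6 ]
dp [ -12.8 -237.8  -82.9] dr z -45.3 world d [  11.3 -237.9   82.8] q [ 0.7   0.03  2.01 -0.    1.1  -0.87]
```

send_rows(
  dp=[
    [0, 0, -8],
    [0, 0, -35],
    [0, 0, -70],
    [0, 0, -93],
    [0, -10, -98],
    [0, -40, -98],
    [0, -80, -98],
    [0, -125, -98],
  ],
  dr=[
    [0, 0, 0],
    [0, 0, 0],
    [0, 0, 0],
    [0, 0, 0],
    [0, 0, -3],
    [0, 0, -10],
    [0, 0, -18],
    [0, 0, -26],
  ],
)

```text
time: 25.55
tcp_pos: [0.3768, 0.2617, 0.1637]
eef_rot: [-0.225, 0.974, -0.0, -0.001]
ft_force: [1.2, -0.1, -1.8]
opening: 0.0509
```

Run:
```python
from h import *
plan(.436,.038,.165,135)
```

```text
t 25.55 tcp [0.3768 0.2617 0.1637] th 116.0 tilt 0.09 open 0.0509 F [ 1.21 -0.12 -1.77]
dp [  44.8 -227.    -1.2] dr z -19.0 world d [  59.2 -223.7    1.3] q [ 0.49 -0.28  2.12  0.    1.31 -1.53]
```

send_rows(
  dp=[
    [9, -45, 0],
    [18, -90, 0],
    [27, -135, 0],
    [35, -175, 0],
    [41, -208, 0],
    [44, -223, 0],
    [45, -227, 0],
    [45, -227, 0],
  ],
  dr=[
    [0, 0, -4],
    [0, 0, -8],
    [0, 0, -12],
    [0, 0, -16],
    [0, 0, -19],
    [0, 0, -19],
    [0, 0, -19],
    [0, 0, -19],
  ],
)

```text
time: 26.55
tcp_pos: [0.4351, 0.0393, 0.1644]
eef_rot: [-0.38, 0.925, 0.0, -0.0]
ft_force: [0.7, 0.5, -2.9]
opening: 0.0508
```

Run:
```python
from h import *
plan(.436,.038,.1135,135)
im=optics.get_image("wrist"); cv2.imwrite("pics/w7.png",cv2.resize(im[:,:,::-1],(800,600)))
plan(.436,.038,.1135,135)
```

```text
t 26.55 tcp [0.4351 0.0393 0.1644] th 134.7 tilt 0.05 open 0.0508 F [ 0.68  0.53 -2.87]
dp [ 0.2 -1.6 50.9] dr z -0.3 world d [  0.9  -1.3 -50.9] q [-0.03 -0.34  2.16  0.    1.32 -2.38]
t 26.6 tcp [0.4351 0.0395 0.1644] th 134.7 tilt 0.04 open 0.051 F [ 0.31  0.63 -2.2 ]
dp [ 0.4 -1.8 50.9] dr z -0.3 world d [  0.9  -1.5 -50.9] q [-0.03 -0.34  2.16  0.    1.32 -2.38]
```

View pics/w7.png

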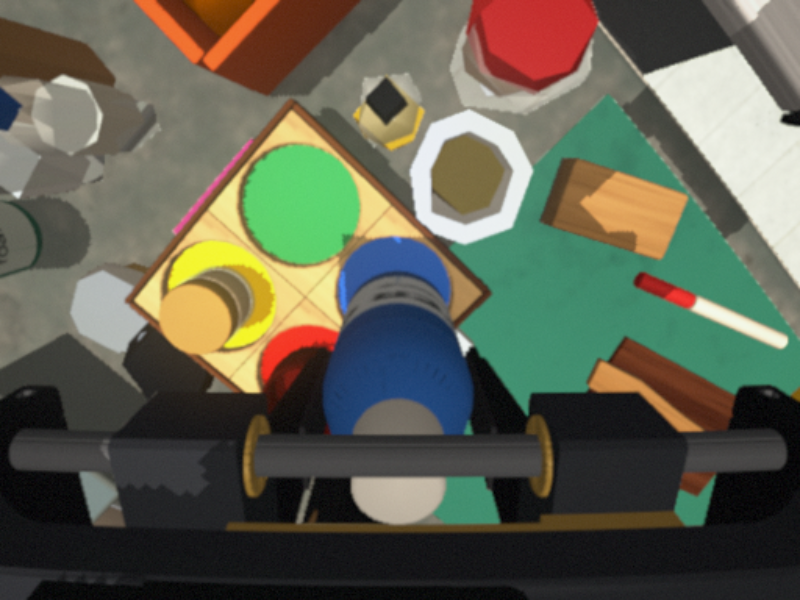

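send_rows(
  dp=[
    [0, -1, 10],
    [0, -2, 22],
    [0, -2, 33],
    [0, -2, 41],
    [0, -2, 46],
    [0, -2, 48],
    [0, -2, 50],
    [0, -2, 51],
  ],
  dr=[
    [0, 0, 0],
    [0, 0, 0],
    [0, 0, 0],
    [0, 0, 0],
    [0, 0, 0],
    [0, 0, 0],
    [0, 0, 0],
    [0, 0, 0],
  ],
)

```text
time: 27.6
tcp_pos: [0.437, 0.0372, 0.1139]
eef_rot: [-0.38, 0.925, -0.0, 0.0]
ft_force: [-0.4, -0.5, -2.3]
opening: 0.0508
```

send_rows(
  dp=[
    [0, 0, 0.5],
    [0, 0, 1],
    [0, 0, 1],
    [0, 0, 1],
    [0, 0, 1],
    [0, 0, 1],
    [0, 0, 1],
    [0, 0, 1],
  ],
  dr=[
    [0, 0, 0],
    [0, 0, 0],
    [0, 0, 0],
    [0, 0, 0],
    [0, 0, 0],
    [0, 0, 0],
    [0, 0, 0],
    [0, 0, 0],
  ],
)

```text
time: 28.6
tcp_pos: [0.4368, 0.0373, 0.1127]
eef_rot: [-0.38, 0.925, -0.0, -0.0]
ft_force: [-0.3, -0.8, -2.8]
opening: 0.0511
```

send_rows(
  dp=[
    [0, 0, 0.3],
    [0, 0, 0.6],
    [0, 0, 0.8],
    [0, 0, 0.8],
    [0, 0, 0.8],
    [0, 0, 0.8],
    [0, 0, 0.8],
    [0, 0, 0.8],
  ],
  dr=[
    [0, 0, 0],
    [0, 0, 0],
    [0, 0, 0],
    [0, 0, 0],
    [0, 0, 0],
    [0, 0, 0],
    [0, 0, 0],
    [0, 0, 0],
  ],
)

```text
time: 29.6
tcp_pos: [0.4369, 0.0373, 0.1122]
eef_rot: [-0.38, 0.925, -0.0, 0.0]
ft_force: [-2.3, -0.3, 4.8]
opening: 0.0512
```

send_rows(
  dp=[
    [0, 0, 0],
    [0, 0, 0],
    [0, 0, 0],
    [0, 0, 0],
    [0, 0, -5],
    [0, 0, -30],
    [0, 0, -75],
    [0, 0, -125],
  ],
  dr=[
    [0, 0, 0],
    [0, 0, 0],
    [0, 0, 0],
    [0, 0, 0],
    [0, 0, 0],
    [0, 0, 0],
    [0, 0, 0],
    [0, 0, 0],
  ],
  jaw=-0.5,
)

```text
time: 30.6
tcp_pos: [0.4362, 0.0373, 0.2378]
eef_rot: [-0.38, 0.925, 0.0, -0.001]
ft_force: [0.9, -0.7, 0.4]
opening: 0.0713
```

Run:
```python
from h import *
plan(.613,-.182,.25,-90)
for n in ("wrist","top"):
    im=optics.get_image(n); 
    if n=="top": im=im[170:290,180:340]
    cv2.imwrite(f"pics/p8{n}.png",cv2.resize(im[:,:,::-1],(800,600)))
```

```text
t 30.6 tcp [0.4362 0.0373 0.2378] th 134.7 tilt 0.06 open 0.0713 F [ 0.9  -0.69  0.42]
dp [  28.4 -280.2  -12.4] dr z -135.3 world d [ 176.8 -219.3   12.2] q [-0.04 -0.38  2.07 -0.    1.46 -2.39]
```

View pics/p8wrist.png

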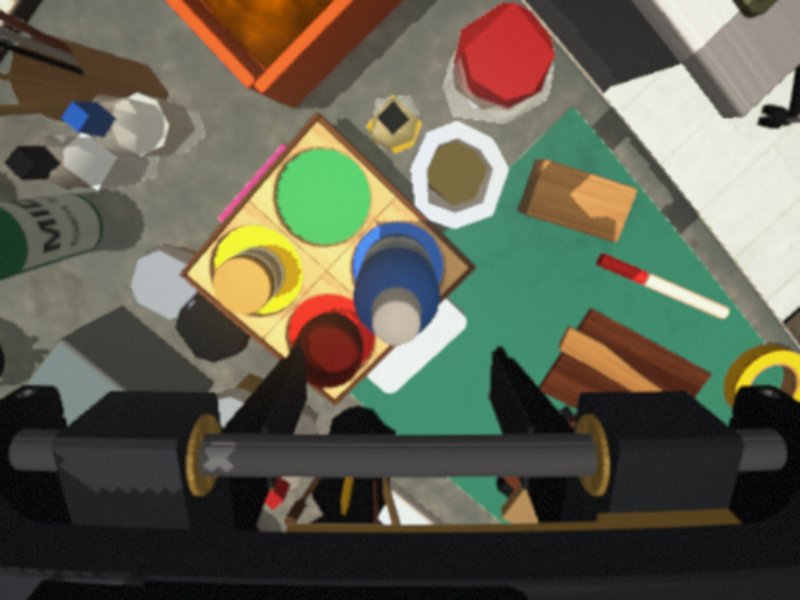

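View pics/p8top.png

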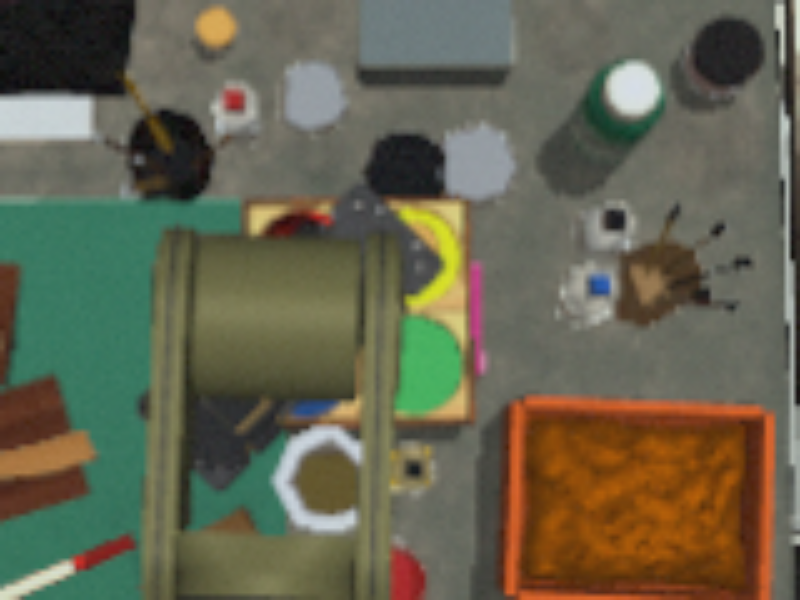

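send_rows(
  dp=[
    [2, -20, -5],
    [6, -60, -5],
    [11, -110, -5],
    [16, -160, -5],
    [21, -210, -5],
    [25, -250, -5],
    [28, -275, -5],
    [28, -280, -5],
  ],
  dr=[
    [0, 0, 4],
    [0, 0, 11],
    [0, 0, 19],
    [0, 0, 27],
    [0, 0, 35],
    [0, 0, 41],
    [0, 0, 45],
    [0, 0, 45],
  ],
  jaw=-0.6,
)

```text
time: 31.7
tcp_pos: [0.6134, -0.1835, 0.2389]
eef_rot: [0.004, 1.0, 0.001, -0.002]
ft_force: [-0.6, -0.0, -0.3]
opening: 0.076
```

send_rows(
  dp=[
    [0, 0, 0],
    [0, 0, 0],
    [0, 0, 0],
    [0, 0, 0],
    [0, 0, 0],
    [0, 0, 0],
    [0, 0, 0],
    [0, 0, 0],
  ],
  dr=[
    [0, 0, 0],
    [0, 0, 0],
    [0, 0, 0],
    [0, 0, 0],
    [0, 0, 0],
    [0, 0, 0],
    [0, 0, 0],
    [0, 0, 0],
  ],
)

```text
time: 32.7
tcp_pos: [0.6137, -0.1816, 0.2418]
eef_rot: [0.003, 1.0, 0.0, -0.0]
ft_force: [1.0, 0.3, 0.1]
opening: 0.0758
```

Run:
```python
from h import *
plan(.613,-.182,.101,90)
s=readout.observe(); k=dict(tcp=s["tcp_pos"],q=s["eef_rot"])
im=optics.get_image("wrist"); cv2.imwrite("pics/w9.png",cv2.resize(im[:,:,::-1],(800,600)))
import pickle; pickle.dump(k,open("k.pkl","wb"))
```

```text
t 32.7 tcp [ 0.6137 -0.1816  0.2418] th 89.7 tilt 0.0 open 0.0758 F [0.96 0.27 0.09]
dp [  0.7  -0.4 140.8] dr z -0.3 world d [  -0.7   -0.4 -140.8] q [-0.37  0.09  1.64  0.    1.41 -1.94]
```

View pics/w9.png

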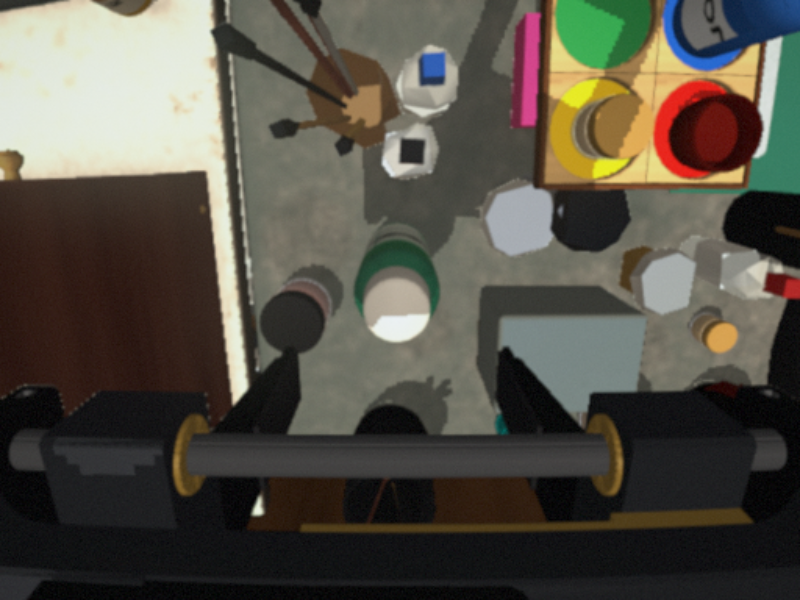

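Run:
```python
from h import *
import pickle; k=pickle.load(open("k.pkl","rb"))
print(onz("wrist",np.array([[397,307]])/1.5625,.17,**k).round(4),onz("wrist",np.array([[397,280]])/1.5625,.13,**k).round(4))
```

```text
[[ 0.6078 -0.1801  0.17  ]] [[ 0.6032 -0.1801  0.13  ]]
```

send_rows(
  dp=[
    [3, 0, 20],
    [3, 0, 50],
    [3, 0, 85],
    [3, 0, 110],
    [3, 0, 127],
    [3, 0, 136],
    [3, 0, 140],
    [3, 0, 140],
  ],
  dr=[
    [0, 0, 0],
    [0, 0, 0],
    [0, 0, 0],
    [0, 0, 0],
    [0, 0, 0],
    [0, 0, 0],
    [0, 0, 0],
    [0, 0, 0],
  ],
)

```text
time: 33.75
tcp_pos: [0.6111, -0.1817, 0.1025]
eef_rot: [0.003, 1.0, -0.0, 0.001]
ft_force: [0.3, 0.5, 0.6]
opening: 0.0758
```

send_rows(
  dp=[
    [0, 0, 0],
    [0, 0, 0],
    [0, 0, 0],
    [0, 0, 0],
    [0, 0, 0],
    [0, 0, 0],
    [0, 0, 0],
    [0, 0, 0],
  ],
  dr=[
    [0, 0, 0],
    [0, 0, 0],
    [0, 0, 0],
    [0, 0, 0],
    [0, 0, 0],
    [0, 0, 0],
    [0, 0, 0],
    [0, 0, 0],
  ],
  jaw=0.3,
  squeeze=28,
)

```text
time: 34.75
tcp_pos: [0.6109, -0.1817, 0.1023]
eef_rot: [0.003, 1.0, -0.0, 0.0]
ft_force: [-1.0, -0.8, 3.0]
opening: 0.0514
```

Run:
```python
from h import *
plan(.437,-.038,.215,135)
```

```text
t 34.75 tcp [ 0.6109 -0.1817  0.1023] th 89.7 tilt 0.04 open 0.0514 F [-1.01 -0.82  3.  ]
dp [ 174.7  142.6 -112.9] dr z -45.3 world d [-173.9  143.7  112.7] q [-0.37  0.19  1.77 -0.    1.18 -1.94]
```

send_rows(
  dp=[
    [0, 0, -8],
    [0, 0, -35],
    [0, 0, -70],
    [0, 0, -98],
    [5, 4, -107],
    [25, 20, -107],
    [55, 45, -107],
    [90, 72, -107],
  ],
  dr=[
    [0, 0, 0],
    [0, 0, 0],
    [0, 0, 0],
    [0, 0, 0],
    [0, 0, -3],
    [0, 0, -10],
    [0, 0, -18],
    [0, 0, -26],
  ],
)

```text
time: 35.75
tcp_pos: [0.5197, -0.1082, 0.2078]
eef_rot: [-0.224, 0.975, 0.001, -0.001]
ft_force: [0.3, 0.7, -1.8]
opening: 0.0511
```

Run:
```python
from h import *
plan(.437,-.038,.209,135)
```

```text
t 35.75 tcp [ 0.5197 -0.1082  0.2078] th 115.9 tilt 0.12 open 0.0511 F [ 0.28  0.71 -1.8 ]
dp [43.7 99.2 -1. ] dr z -19.1 world d [-82.7  70.2   1.2] q [-0.31 -0.14  1.92  0.    1.36 -2.33]
```

send_rows(
  dp=[
    [10, 23, 0],
    [20, 45, 0],
    [29, 66, 0],
    [36, 83, 0],
    [41, 94, 0],
    [43, 98, 0],
    [44, 99, 0],
    [44, 99, 0],
  ],
  dr=[
    [0, 0, -4],
    [0, 0, -8],
    [0, 0, -12],
    [0, 0, -16],
    [0, 0, -19],
    [0, 0, -19],
    [0, 0, -19],
    [0, 0, -19],
  ],
)

```text
time: 36.75
tcp_pos: [0.4386, -0.039, 0.2087]
eef_rot: [-0.38, 0.925, 0.0, -0.0]
ft_force: [0.6, -1.0, -2.3]
opening: 0.0511
```

Run:
```python
from h import *
plan(.437,-.038,.152,135)
im=optics.get_image("wrist"); cv2.imwrite("pics/w10.png",cv2.resize(im[:,:,::-1],(800,600)))
plan(.437,-.038,.152,135)
```

```text
t 36.75 tcp [ 0.4386 -0.039   0.2087] th 134.6 tilt 0.01 open 0.0511 F [ 0.56 -0.98 -2.29]
dp [ 0.4  1.9 56.7] dr z -0.4 world d [ -1.6   1.  -56.7] q [-0.21 -0.36  2.1  -0.    1.4  -2.56]
t 36.8 tcp [ 0.4387 -0.0391  0.2088] th 134.6 tilt 0.01 open 0.0511 F [-0.87 -0.61 -2.21]
dp [ 0.4  2.  56.8] dr z -0.4 world d [ -1.7   1.1 -56.8] q [-0.21 -0.36  2.1  -0.    1.4  -2.56]
```

View pics/w10.png

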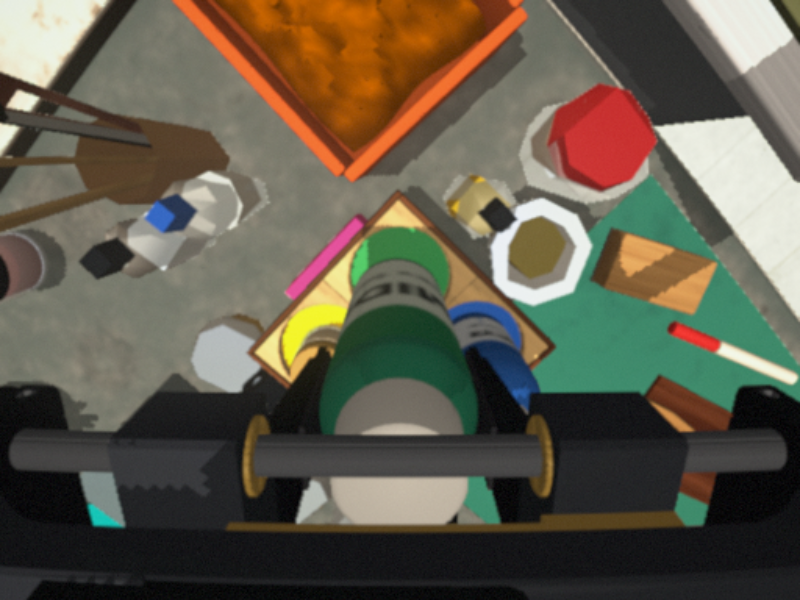

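send_rows(
  dp=[
    [0, 1, 10],
    [0, 1, 24],
    [0, 1, 37],
    [0, 1, 46],
    [0, 1, 51],
    [0, 1, 53],
    [0, 1, 55],
    [0, 1, 56],
  ],
  dr=[
    [0, 0, 0],
    [0, 0, 0],
    [0, 0, 0],
    [0, 0, 0],
    [0, 0, 0],
    [0, 0, 0],
    [0, 0, 0],
    [0, 0, 0],
  ],
)

```text
time: 37.8
tcp_pos: [0.4381, -0.0382, 0.1531]
eef_rot: [-0.38, 0.925, -0.0, 0.0]
ft_force: [0.8, 1.0, -2.1]
opening: 0.0514
```

send_rows(
  dp=[
    [0, 0, 0.5],
    [0, 0, 1],
    [0, 0, 1.5],
    [0, 0, 1.5],
    [0, 0, 1.5],
    [0, 0, 1.5],
    [0, 0, 1.5],
    [0, 0, 1.5],
  ],
  dr=[
    [0, 0, 0],
    [0, 0, 0],
    [0, 0, 0],
    [0, 0, 0],
    [0, 0, 0],
    [0, 0, 0],
    [0, 0, 0],
    [0, 0, 0],
  ],
)

```text
time: 38.8
tcp_pos: [0.4378, -0.0381, 0.1514]
eef_rot: [-0.38, 0.925, 0.0, -0.0]
ft_force: [0.6, -0.7, -2.2]
opening: 0.0508
```

send_rows(
  dp=[
    [0, 0, 0.4],
    [0, 0, 0.8],
    [0, 0, 1.2],
    [0, 0, 1.2],
    [0, 0, 1.2],
    [0, 0, 1.2],
    [0, 0, 1.2],
    [0, 0, 1.2],
  ],
  dr=[
    [0, 0, 0],
    [0, 0, 0],
    [0, 0, 0],
    [0, 0, 0],
    [0, 0, 0],
    [0, 0, 0],
    [0, 0, 0],
    [0, 0, 0],
  ],
)

```text
time: 39.8
tcp_pos: [0.4381, -0.0381, 0.1506]
eef_rot: [-0.38, 0.925, -0.0, 0.0]
ft_force: [-1.7, 1.1, 5.2]
opening: 0.0512
```

send_rows(
  dp=[
    [0, 0, 0.4],
    [0, 0, 0.4],
    [0, 0, 0.4],
    [0, 0, 0.4],
    [0, 0, 0.4],
    [0, 0, 0.4],
    [0, 0, 0.4],
    [0, 0, 0.4],
  ],
  dr=[
    [0, 0, 0],
    [0, 0, 0],
    [0, 0, 0],
    [0, 0, 0],
    [0, 0, 0],
    [0, 0, 0],
    [0, 0, 0],
    [0, 0, 0],
  ],
)

```text
time: 40.8
tcp_pos: [0.4381, -0.0381, 0.1506]
eef_rot: [-0.38, 0.925, -0.0, 0.0]
ft_force: [-2.6, 1.3, 6.9]
opening: 0.0512
```

send_rows(
  dp=[
    [0, 0, 0],
    [0, 0, 0],
    [0, 0, 0],
    [0, 0, 0],
    [0, 0, -5],
    [0, 0, -30],
    [0, 0, -75],
    [0, 0, -125],
  ],
  dr=[
    [0, 0, 0],
    [0, 0, 0],
    [0, 0, 0],
    [0, 0, 0],
    [0, 0, 0],
    [0, 0, 0],
    [0, 0, 0],
    [0, 0, 0],
  ],
  jaw=-0.5,
)

```text
time: 41.8
tcp_pos: [0.4374, -0.0381, 0.2758]
eef_rot: [-0.38, 0.925, 0.0, -0.0]
ft_force: [0.1, 0.1, 0.1]
opening: 0.0712
```

Run:
```python
from h import *
plan(.38,.3,.33,134.6)
im=optics.get_image("wrist"); cv2.imwrite(f"pics/w11.png",cv2.resize(im[:,:,::-1],(800,600)))
```

```text
t 41.8 tcp [ 0.4374 -0.0381  0.2758] th 134.7 tilt 0.05 open 0.0712 F [0.08 0.09 0.12]
dp [-196.7  280.9  -54.1] dr z 0.1 world d [-57.4 338.1  54.2] q [-0.21 -0.4   2.02  0.    1.52 -2.56]
```

View pics/w11.png

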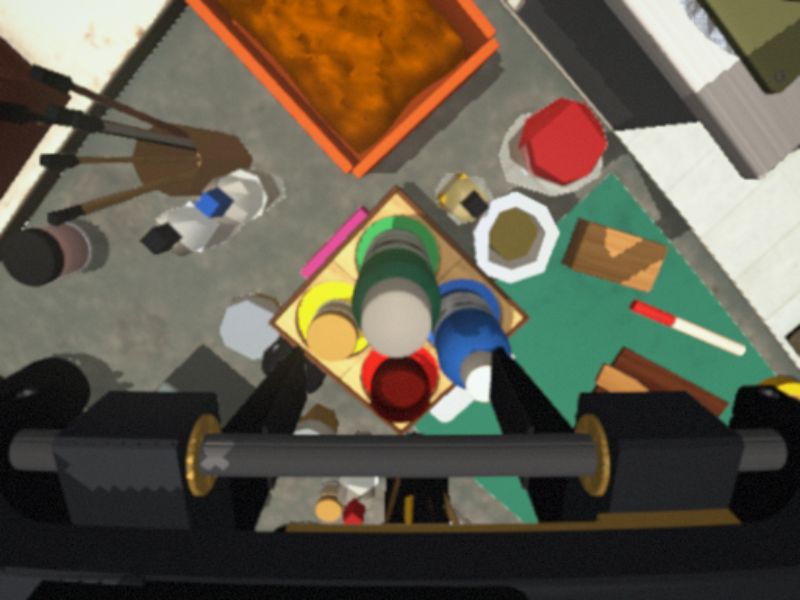

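All four stand in their wells. I'll swing the arm clear for a final check from the top and side cameras.

send_rows(
  dp=[
    [0, 0, -25],
    [-15, 20, -50],
    [-45, 65, -54],
    [-80, 115, -54],
    [-115, 165, -54],
    [-150, 215, -54],
    [-180, 258, -54],
    [-196, 280, -54],
  ],
  dr=[
    [0, 0, 0],
    [0, 0, 0],
    [0, 0, 0],
    [0, 0, 0],
    [0, 0, 0],
    [0, 0, 0],
    [0, 0, 0],
    [0, 0, 0],
  ],
)

```text
time: 42.85
tcp_pos: [0.3796, 0.3011, 0.3289]
eef_rot: [-0.381, 0.924, 0.0, 0.0]
ft_force: [0.7, 0.2, 0.6]
opening: 0.0716
```

Run:
```python
from h import *
a=optics.get_image("top"); b=optics.get_image("side")
cv2.imwrite("pics/f1.png",np.hstack([cv2.resize(a[170:290,200:320,::-1],(400,400)),cv2.resize(b[130:270,180:320,::-1],(400,400))]))
cv2.imwrite("pics/topF.png",a[:,:,::-1])
def show(nm,lo,hi,box,z):
    c,s,_=blob(a,lo,hi,box); print(nm,onz("top",[c],z)[0].round(4),s)
show("goldlid",(10,80,120),(24,255,255),(250,205,275,232),.094)
show("greencap",(0,0,150),(180,60,255),(250,225,290,255),.218)
show("bluecap",(0,0,150),(180,60,255),(225,225,250,255),.181)
print(readout.observe()["time"])
```

```text
goldlid [ 0.5087 -0.0339  0.094 ] [255 215  13  14 138]
greencap [ 0.4398 -0.0392  0.218 ] [258 234  12  12 112]
bluecap [0.4555 0.0791 0.181 ] [225 225   5  21  66]
42.95
```

View pics/f1.png

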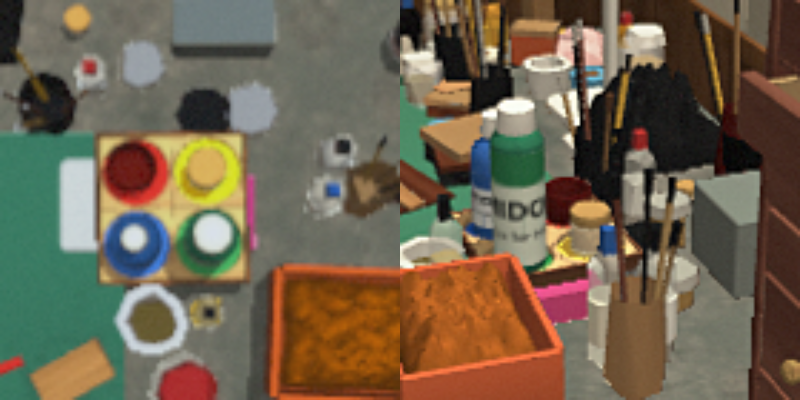

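Run:
```python
from h import *
a=cv2.imread("pics/top0.png");b=cv2.imread("pics/topF.png")
for n,(x0,y0,x1,y1) in dict(blackjar=(315,170,337,195),amber=(352,243,372,262)).items():
    print(n,cv2.absdiff(a[y0:y1,x0:x1],b[y0:y1,x0:x1]).mean().round(1))
s=readout.observe(); print(np.abs(s["dq"]).max(),s["time"])
order.job_done()
```

```text
blackjar 3.8
amber 4.5
0.05177977321793131 42.95
the job is handed in; nothing more can be done
```

All four kit pieces are standing upright in the wells of their own colour, placed in the order gold jar, red cup, blue bottle, green can. I handed the job in at about 43 s of the 104 s allowed.

- **Set-down:** I lowered each piece slowly until the wrist force showed it resting on the well floor (about 5–10 N), then let go. The tool height at contact matched the expected floor height to within about 1 mm for every piece.
- **Final check:** With the arm swung clear, the top and side pictures show all four pieces upright in their wells. The gold lid and green cap measured within about 5 mm and 3 mm of their well centres.
- **Look-alikes:** The black-lid jar and the amber bottle did not move. Their patches in the top picture differ from the start only at noise level.
- **Checks that failed or disagreed:** The automatic position check on the blue bottle's cap failed because it picked up a white slab beside the tray. I judged the bottle by eye in the pictures, where its cap sits centred over the blue well. I did not measure the red cup's final position, only saw it in its well. The top and wrist cameras disagreed by 2–6 mm on positions, so I used values in between.

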